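Clip the last machine cover into the free slot of the dunnage rack

ROBOT

A 7-joint arm with a two-finger parallel gripper is mounted at the origin on the work surface. World frame = base frame: x ahead of the robot, y to its left, z up, the work surface at z = 0. Lengths are in m, angles in rad, forces in N, time in s.
With the tool pointing down it reaches from about 0.425 to 0.875 m from the base axis. Payload 8.4 kg.
Tool frame: the origin (TCP) lies midway between the tips of the shut fingers; the grasp point (between the pads) lies 19 mm behind it; x points along the fingers, z is the direction in which the jaws open and shut, and the axes are right-handed (so a half turn about x gives the same grasp; the last joint's range is limited). The gripper opens to 87 mm and grips with 3 to 60 N. Pads are 19 mm wide; open, the fingers measure 117 mm over their backs; the gripper's body (75 mm by 190 mm) begins 51 mm behind the grasp point.
Start: joints at [1.05, 0.333, 0.04, 1.465, -0.013, 1.343, -0.059], TCP at [0.266, -0.593, 0.223] pointing down, gripper open.
Joint ranges: [-2.58, 2.58], [-0.38, 2.09], [-1.3, 1.39], [0.25, 2.4], [-1.5, 4.64], [0.08, 2.09], [-2.65, 2.65]. Speed limits (rad/s): [2.22, 2.22, 2.79, 2.79, 3.14, 3.14, 3.14].

INTERFACE

Orientations are given as a unit quaternion [x, y, z, w].
In Python, from plant import monitor, capture, get_calibration, ctrl gives the robot as it stands.
- The arm moves only by the tool step_arm, never from a script. Its argument "steps" is one flat list of numbers, 6 for each row, row after row: the shift along the tool's x, y, z in m, then the turn, a rotation vector about the tool's x, y, z in rad. In form: [dx, dy, dz, wx, wy, wz, dx, dy, dz, wx, wy, wz, ...]. A call has 1 to 20 rows; each row shifts and turns the pose as measured when the row begins, along the tool's axes as they then stand; what a row does not reach is not made up. A row lasts 1/8 s, in which the tool goes at most 62.5 mm and 10.7 degrees, less where a joint would pass 70% of its speed; a pose out of reach is approached as far as the arm can. A call with a gripper value outside its range is refused whole. "jaw" is the opening, from -1 (shut) to 1 (fully open), so that 0 is half open, set as the call begins (left out, the last holds). The fingers move at their own pace and stop on an object; "force" is the grip in N (left out, the last holds). Time passes only in rows, so rows that do not move let the fingers close. It gives the time, the measured TCP pose, the force and the opening at its end, in the units of the state.
- monitor.observe(): the state, without advancing time (a new reading comes with each control period).
- capture(name): name is "side" or "top" or "wrist"; returns the picture (384x512x3 uint8, red, green, blue); there is no depth.
- get_calibration(name): a dict with "fovy" (degrees; the focal length in pixels is half the picture's height over the tangent of half this angle, whatever the lens; pixels are square), "cx", "cy" (the principal point, pixels), "k1" (the pictures are not rectified: a ray, as slopes to the right and down, at radius r is drawn at 1 + k1 r^2 times it, then the intrinsics apply), "extrinsics" (4x4, takes a point from camera to world coordinates); the wrist camera has in their place "mount" (4x4, takes a point from camera to tool coordinates, whose origin is the TCP and whose axes are the tool frame's). Camera axes: x right, y up, looking along -z (the intrinsics and any distortion apply to the point x, -y, -z); pixel columns grow to the right and rows downward; lengths in m; the calibration is good to about 2 mm. A picture is of the moment at which its call begins: read the wrist's pose just before it. get_calibration takes no time and is no camera call.
- ctrl.hand_in(): hands the job in, once; it reports no verdict.
The state is a dict: "time": time; "joint_pos": joint angles; "qd": joint speeds; "joint_efforts": joint torques, N m; "position": TCP position; "eef_rot": TCP orientation; "contact_force": force on the tool from outside, world axes, zero at the start; "torque": the same for the moment, N m; "grip_width": opening from 0.0 (shut) to 1.0 (fully open).
Only numpy, scipy, OpenCV 4.12 (cv2) and the standard library are available. Lean on these libraries where they do the work, as an engineer would, in place of code of your own. Each camera call takes 0.05 s, during which the arm holds its last target.

TASK

One machine cover still stands in the carriage in front of the dunnage rack: slide the carriage across to the one slot that holds neither a stored cover nor the wooden chock, and push the cover in until the slot's spring roller has dropped into the cover's notch. Each slot's clip sits at its own depth, so feel for it: press firmly but do not ram the cover against the end stop. Leave the stored covers, the chock and the other things on the table where they are.

Things in the scene. Friction and masses are not known exactly. Their poses are not given: they have to be found in the camera images.
- rack: Dunnage rack fixed on the table, base plate 340 (x) x 400 (y) x 12 mm. x points into the slots, away from the robot; y along the row of slots; z up; origin at table level under the strip where the carriage runs. Four slots at y = -75, -25, 25, 75, open at x = 56 and above: floor at height 19, walls up to 46, 10 wide inside, mouth flared to about 19.
- slot0 (a point): Middle of the mouth of the slot at rack y = -75 mm, on its floor, 19 above the table. At every slot's far end a bracket (46 wide, 120 tall, push-rod cap to 147) holds a sprung steel roller over the slot and an end stop. Each is bolted at its own depth, not told: roller from 132 to 152 along rack x, so a home cover's near edge lies anywhere from 59 to 85.
- slot1 (a point): middle of the mouth of the slot at rack y = -25 mm, on its floor (19 above the table)
- slot2 (a point): middle of the mouth of the slot at rack y = 25 mm, on its floor (19 above the table)
- slot3 (a point): middle of the mouth of the slot at rack y = 75 mm, on its floor (19 above the table)
- carriage: Slides only along rack y at rack x = 0 (friction 1.5 N plus 8 N per m/s, stays where left); 104 (x) x 94 (y) mm, axes as the rack's, origin at table level below its middle. In its middle a trough along x, 10 wide, floor at height 20, walls to 46. To push it by: two upright steel posts centred at y = +40 and -40, each 30 (x) x 12 (y), tops at height 70.
- cover: Loose aluminium cover on edge in the carriage's trough: 110 (x, leading end +x) x 8 x 80 tall (mm), 0.13 to 0.27 kg; origin mid underside. Top edge sloped at the leading end, with a notch 18 wide centred 15 ahead of the origin: home is with the roller in it; the end stop is about 2 further on. Some 40 before home the slope lifts the roller (push up to 15 N), then about 6 N until it drops in.
- cover_edge (a point): middle of the near (-x) upright edge of the loose cover, 45 above its underside: the place to push it (the walls reach 27 above the underside; the floors are slippery plastic; pushed much higher, the cover can pitch nose-down and bind) (mm)
- stored_1: a cover already home in one of the slots, same make as the loose cover; origin at the middle of its underside (mm)
- stored_2: another cover already home in another slot, same make as the loose cover; origin at the middle of its underside (mm)
- chock: wooden transit chock 100 x 8 x 60 standing in a third slot, which is therefore out of use; origin at the middle of its underside (mm)
- clip_d (a joint): lift in m of the sprung roller of the one free slot: 0 when fully down, 0.005 while it rides on a cover's top edge, back to 0 when it has dropped into the notch
- roller_1: small rubber-faced roller standing on end on the rack's base plate to the left (+y) of the slots, diameter 36, 70 tall with its steel stub; origin under its centre (mm)
- collar: brass ring lying on the rack's base plate to the right (-y) of the slots, outer diameter 38, 14 tall; origin under its centre (mm)
- roller_2: the same kind of roller, standing on the table to the right of the rack; origin under its centre (mm)
- driver: screwdriver lying on the table to the left of the rack (mm)
- spanner: spanner lying on the table to the right of the rack (mm)
- shim: brass block 60 x 30 x 20 on the table to the left of the rack; origin under its centre (mm)

How it is judged:
By the outcome, as a careful person would: the job done as asked, in the order asked, and still so for the second after the job is handed in, with the robot touching nothing.
It also fails if it takes over 61 s, if anything falls off the work surface, if the arm or the gripper's body presses on something with over 40 N, if the wrist force passes 120 N, or if a joint passes its speed limit or range.

## Working session

There is one attempt and no reset: what is moved stays moved. The work goes in short steps, Python scripts to look and compute and a tool call to move; the robot and the scene stay as the last step left them, time stands still between calls to the robot, and variables do not carry over. Pictures are saved under pics/ and viewed, and the job is handed in when it is done.

Besides the shell and the picture viewer there is one more tool, called after "Call:" in YAML: its name, and indented under it one key for each argument. step_arm: Moves the arm, as the interface text tells. Its arguments: {"type":"object","properties":{"steps":{"type":"array","items":{"type":"number"}},"jaw":{"type":"number"},"force":{"type":"number"}},"required":["steps"]}

```bash
ls; mkdir -p pics; python3 - <<'E'
from plant import monitor, capture, get_calibration
import cv2
print(monitor.observe())
for n in ("side","top","wrist"):
    print(n,get_calibration(n))
    im=capture(n); cv2.imwrite(f"pics/{n}0.png",im[:,:,::-1])
E
```

```text
pics
{'time': 0.0, 'joint_pos': array([ 1.04980703,  0.33388105,  0.03987414,  1.46628031, -0.01338613,
        1.34330564, -0.05852582]), 'qd': array([-0.0007469 , -0.00045588,  0.00042749,  0.00115834, -0.00105337,
       -0.00040858, -0.00125509]), 'joint_efforts': array([ 1.34974169e-03, -6.56364584e+01,  1.33635666e+00, -4.03810215e+01,
       -5.98161737e-02,  4.47680766e-02,  1.65223191e-04]), 'position': array([ 0.26587877, -0.59261283,  0.22167416]), 'eef_rot': array([ 0.38453847,  0.59408092, -0.38399444,  0.59308203]), 'contact_force': array([ 0.1654039 , -0.23755157,  0.41270465]), 'torque': array([-0.06929658,  0.02794969, -0.00961053]), 'grip_width': 1.0012873822680444}
side {'fovy': 47.099774968995334, 'cx': 256.3814583125133, 'cy': 197.11279516206082, 'k1': -0.05931247844087747, 'extrinsics': array([[-9.73120457e-01,  1.76441577e-01, -1.48003198e-01,
         3.80325670e-01],
       [-2.30296267e-01, -7.46821207e-01,  6.23876362e-01,
         7.36815884e-01],
       [-4.54198073e-04,  6.41191434e-01,  7.67380830e-01,
         9.66959440e-01],
       [ 0.00000000e+00, 
[... 194 characters left out ...]
-0.00973165,  0.99890506, -0.04575996,  0.47819906],
       [-0.99993977, -0.00948911,  0.00551451, -0.0085963 ],
       [ 0.00507425,  0.04581087,  0.99893724,  1.50606432],
       [ 0.        ,  0.        ,  0.        ,  1.        ]])}
wrist {'fovy': 69.7924191866957, 'cx': 253.21925690589813, 'cy': 189.6707138927091, 'k1': -0.06476790234060503, 'mount': array([[-1.02322632e-04,  2.78606230e-01, -9.60405413e-01,
        -1.61882772e-01],
       [ 4.08200417e-05,  9.60405419e-01,  2.78606227e-01,
         7.66072598e-02],
       [ 9.99999994e-01, -1.06960665e-05, -1.09643928e-04,
         5.27437248e-04],
       [ 0.00000000e+00,  0.00000000e+00,  0.00000000e+00,
         1.00000000e+00]])}
```

View pics/side0.png

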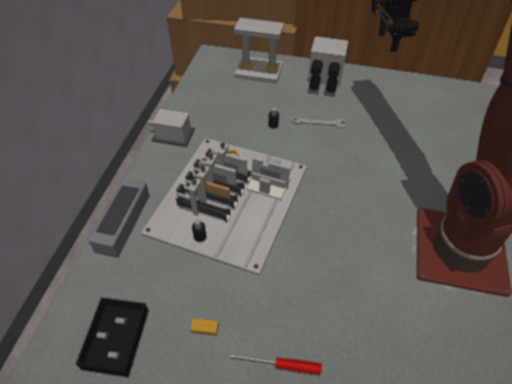

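View pics/top0.png

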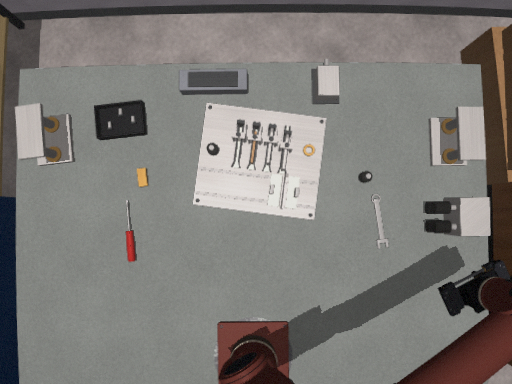

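View pics/wrist0.png

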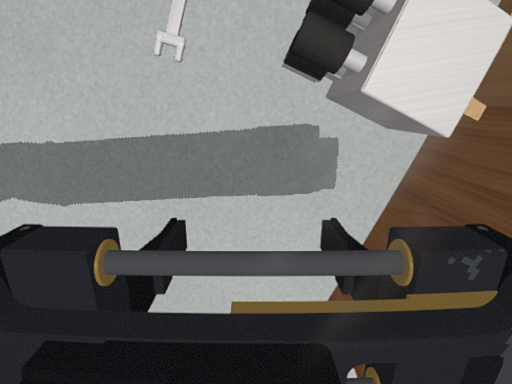

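The side and top views both show the rack in full, with the carriage near its right (-y) end, around top (284,190). I'll enlarge that area.

```bash
cat > h.py <<'E'
import numpy as np, cv2
from plant import monitor, capture, get_calibration
from scipy.spatial.transform import Rotation as R
def cam(n):
    c=get_calibration(n); f=192/np.tan(np.radians(c["fovy"])/2)
    if "extrinsics" in c: T=c["extrinsics"]
    else:
        o=monitor.observe(); W=np.eye(4); W[:3,:3]=R.from_quat(o["eef_rot"]).as_matrix(); W[:3,3]=o["position"]; T=W@c["mount"]
    return c,f,np.array(T)
def ray(n,u,v,cm=None):
    c,f,T=cm or cam(n)
    d=np.array([(u-c["cx"])/f,(v-c["cy"])/f]); s=d.copy()
    for _ in range(30): s=d/(1+c["k1"]*(s@s))
    D=T[:3,:3]@np.array([s[0],-s[1],-1]); return T[:3,3],D
def onz(n,u,v,z,cm=None):
    o,D=ray(n,u,v,cm); return o+D*(z-o[2])/D[2]
def proj(n,P,cm=None):
    c,f,T=cm or cam(n); p=T[:3,:3].T@(np.asarray(P)-T[:3,3]); s=np.array([p[0],-p[1]])/-p[2]
    s=s*(1+c["k1"]*(s@s)); return s*f+np.array([c["cx"],c["cy"]])
E
python3 - <<'E'
import cv2
a=cv2.imread("pics/top0.png")[95:225,185:335]; cv2.imwrite("pics/t0z.png",cv2.resize(a,None,fx=5,fy=4.6,interpolation=cv2.INTER_CUBIC)[:600])
a=cv2.imread("pics/side0.png")[135:275,140:310]; cv2.imwrite("pics/s0z.png",cv2.resize(a,None,fx=4.2,fy=4.2,interpolation=cv2.INTER_CUBIC))
from h import *
for u,v in [(209.5,107),(323,121),(310.5,215),(196.5,201.5)]: print(onz("top",u,v,.012).round(4))
E
```

```text
[0.8185 0.1349 0.012 ]
[ 0.7687 -0.239   0.012 ]
[ 0.4599 -0.1925  0.012 ]
[0.5075 0.1783 0.012 ]
```

View pics/t0z.png

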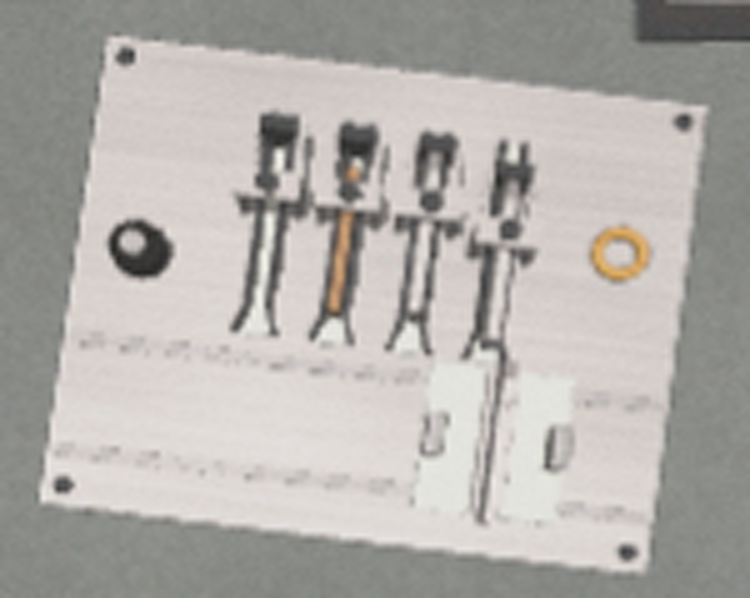

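View pics/s0z.png

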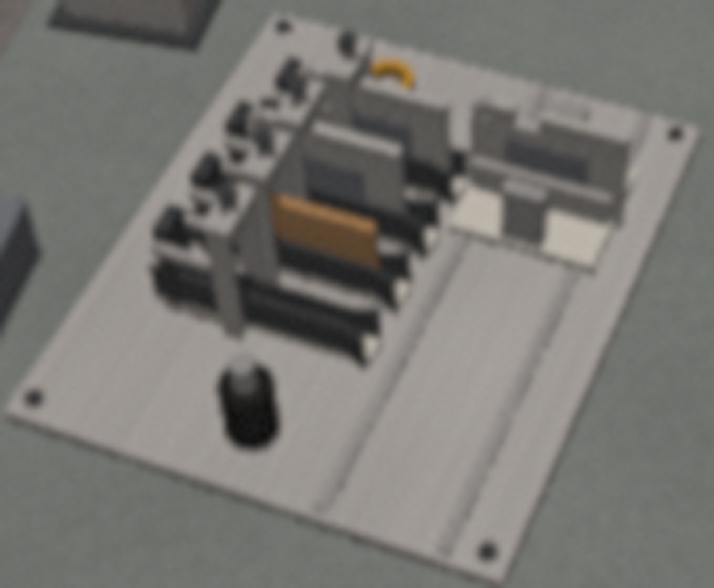

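Slots 0 and 1 hold stored covers, slot 2 holds the chock, and slot 3 (the leftmost, at top-zoom (265,270)) is empty. The carriage sits near slots 0 and 1. Next I'll work out the rack frame and the first move.

```bash
cat >> h.py <<'E'
def toolrows(goal,yaw,tilt=0.0):
    """goal TCP; tool x down tilted by tilt toward rack +x at tip; prints total shift in tool axes & rotvec"""
    o=monitor.observe(); M=R.from_quat(o["eef_rot"]).as_matrix(); 
    best=None
    ux=np.array([np.cos(yaw),np.sin(yaw),0]); uy=np.array([-np.sin(yaw),np.cos(yaw),0]); z=np.array([0,0,1.])
    X=-np.cos(tilt)*z+np.sin(tilt)*ux
    for s in (1,-1):
        Z=s*uy; G=np.c_[X,np.cross(Z,X),Z]; r=R.from_matrix(M.T@G).as_rotvec()
        if best is None or np.linalg.norm(r)<np.linalg.norm(best): best=r
    return M.T@(np.asarray(goal)-o["position"]),best
E
python3 - <<'E'
from h import *
o=monitor.observe(); print(R.from_quat(o["eef_rot"]).as_matrix().round(3))
d,r=toolrows([.46,-.06,.33],-.137); print(d.round(4),r.round(4),np.linalg.norm(d)/.0625,np.linalg.norm(r)/np.radians(10.7))
# carriage posts & slot mouth tips in top view (full px = zoom/5+185, /4.6+95)
f=lambda x,y:(x/5+185,y/4.6+95)
for p in [(433,415),(560,425)]: print(onz("top",*f(*p),.07).round(4))
E
```

```text
[[-0.001  0.912  0.409]
 [ 0.001  0.409 -0.912]
 [-1.    -0.    -0.001]]
[-0.1077  0.3952 -0.4067] [ 5.587e-01 -1.300e-03  5.000e-04] 9.235333861909004 2.99181236946152
[ 0.5551 -0.0646  0.07  ]
[ 0.5475 -0.1442  0.07  ]
```

Call:
step_arm:
  steps: [-0.03,0,0,0.14,0,0,-0.03,0,0,0.14,0,0,-0.03,0,0,0.14,0,0,-0.02,0,0,0.14,0,0]
  jaw: -1
  force: 20

```text
time: 0.65
position: [0.2652, -0.5916, 0.3312]
eef_rot: [0.538, 0.463, -0.537, 0.457]
contact_force: [-0.4, -1.0, -0.1]
grip_width: 0.626
```

```bash
python3 - <<'E'
from h import *
d,r=toolrows([.55,-.05,.33],-.137); print(d.round(4),r.round(4),np.linalg.norm(d)/.0625)
E
```

```text
[ 0.0041  0.1978 -0.579 ] [-0.018  -0.0067  0.0048] 9.789706877380782
```

Call:
step_arm:
  steps: [0,0.0165,-0.048,-0.018,0,0,0,0.0165,-0.048,0,0,0,0,0.0165,-0.048,0,0,0,0,0.0165,-0.048,0,0,0,0,0.0165,-0.048,0,0,0,0,0.0165,-0.048,0,0,0,0,0.0165,-0.048,0,0,0,0,0.0165,-0.048,0,0,0,0,0.0165,-0.048,0,0,0,0,0.0165,-0.048,0,0,0,0,0.0165,-0.048,0,0,0,0,0.0165,-0.048,0,0,0,0,0,0,0,0,0]

```text
time: 2.28
position: [0.5485, -0.0314, 0.3314]
eef_rot: [-0.534, -0.467, 0.534, -0.46]
contact_force: [-0.5, 0.1, -0.2]
grip_width: 0.001
```

```bash
python3 - <<'E'
from h import *
d,r=toolrows([.55,-.05,.33],-.137); print(d.round(4),r.round(4))
o=monitor.observe(); print(o["position"],o["joint_pos"].round(2),o["contact_force"])
im=capture("wrist"); cv2.imwrite("pics/w1.png",im[:,:,::-1])
E
```

```text
[0.0012 0.004  0.0182] [-0.0033 -0.0058  0.0074]
[ 0.54854355 -0.03141892  0.33135903] [ 0.33  0.12 -0.39  1.51  0.04  1.52 -1.77] [-0.46253443  0.07725677 -0.1525234 ]
```

View pics/w1.png

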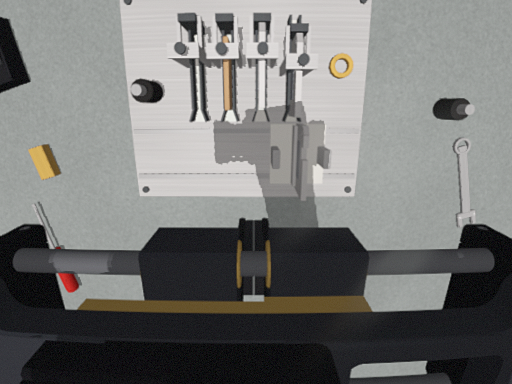

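The wrist view shows four slots with mouths at about (197,118), (230,118), (262,118) and (293,115). The leftmost is empty, the second holds the chock, and the other two hold covers. The carriage posts are near (276,157) and (325,157), and the near bolts at (146,189) and (348,189). I'll zoom in for exact pixels.

```bash
python3 - <<'E'
import cv2
a=cv2.imread("pics/w1.png")[0:200,120:380]; cv2.imwrite("pics/w1z.png",cv2.resize(a,None,fx=3,fy=3,interpolation=cv2.INTER_CUBIC))
E
```

```text
(no output)
```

View pics/w1z.png

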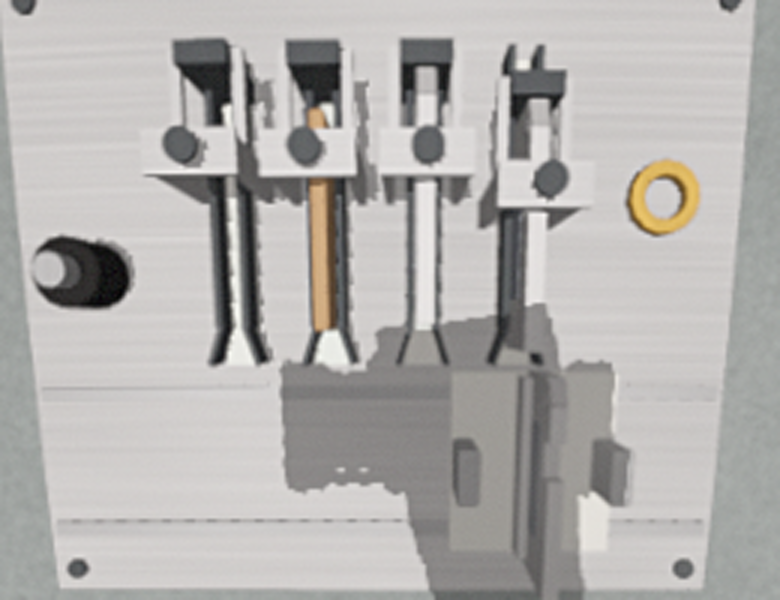

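```bash
python3 - <<'E'
from h import *
cm=cam("wrist")
f=lambda x,y:((x+.5)/3-.5+120,(y+.5)/3-.5)
B=[onz("wrist",*f(*p),.012,cm) for p in [(78,568),(683,568),(731,3),(22,3)]]
B=np.array(B); print(B.round(4)); 
print("x dirs",[np.arctan2(*(B[i]-B[j])[[1,0]]).round(4) for i,j in((2,1),(3,0))],"y dirs",[(np.arctan2(*(B[i]-B[j])[[1,0]])-np.pi/2).round(4) for i,j in((0,1),(3,2))],np.linalg.norm(B[2]-B[1]),np.linalg.norm(B[0]-B[1]))
S=np.array([onz("wrist",*f(*p),.046,cm) for p in [(240,363),(331,363),(422,363)]]); print("slots",S.round(4), (np.arctan2(*(S[0]-S[2])[[1,0]])-np.pi/2).round(4),np.linalg.norm(S[0]-S[2]))
# top bolts
T=np.array([onz("top",u,v,.012) for u,v in [(196.5,201.5),(310.5,215),(323,121),(209.5,107)]])
print("centre wrist",B.mean(0),"top",T.mean(0))
a=cv2.imread("pics/w1.png")[100:200,240:350]; cv2.imwrite("pics/w1y.png",cv2.resize(a,None,fx=6,fy=6,interpolation=cv2.INTER_CUBIC))
E
```

```text
[[ 0.5129  0.1724  0.012 ]
 [ 0.4605 -0.1945  0.012 ]
 [ 0.7653 -0.2388  0.012 ]
 [ 0.8201  0.1292  0.012 ]]
x dirs [np.float64(-0.1442), np.float64(-0.1396)] y dirs [np.float64(-0.142), np.float64(-0.1477)] 0.3080484709957072 0.3706216739003855
slots [[ 0.6187  0.0425  0.046 ]
 [ 0.6116 -0.0052  0.046 ]
 [ 0.6047 -0.0527  0.046 ]] -0.1458 0.09621880280944044
centre wrist [ 0.63969815 -0.03293997  0.012     ] top [ 0.63865633 -0.02958681  0.012     ]
```

View pics/w1y.png

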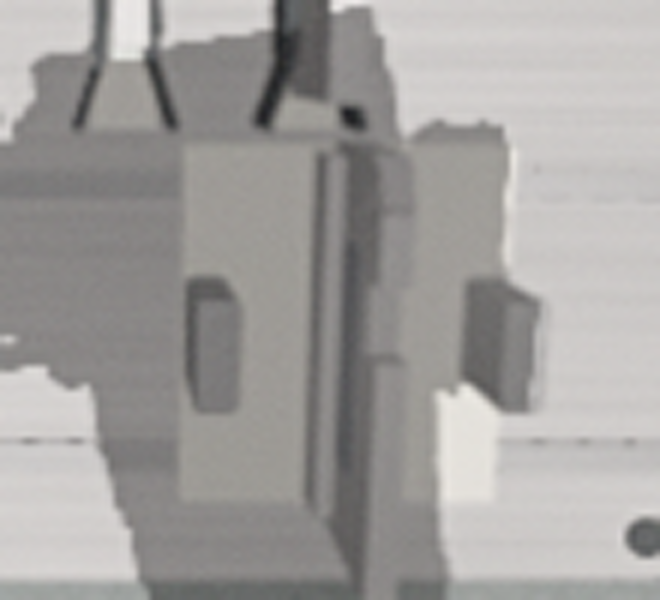

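```bash
python3 - <<'E'
from h import *
cm=cam("wrist")
im=cv2.imread("pics/w1.png"); t=cv2.imread("pics/top0.png")
# top plate outline: bright, low saturation
hsv=cv2.cvtColor(t,cv2.COLOR_BGR2HSV); 
print(hsv[130,215],hsv[130,170])
m=((t[:,:,2].astype(int)-t[:,:,1]>0)&(t[:,:,1]>120)).astype(np.uint8)*255
m[:, :185]=0;m[:,335:]=0;m[:95]=0;m[225:]=0
m=cv2.morphologyEx(m,cv2.MORPH_CLOSE,np.ones((15,15)))
c=max(cv2.findContours(m,0,2)[0],key=cv2.contourArea)
ap=cv2.approxPolyDP(cv2.convexHull(c),5,True)[:,0]; print(ap)
box=cv2.boxPoints(cv2.minAreaRect(c)); print(box)
P=np.array([onz("top",*p,.012) for p in box]); print(P.round(4)); print([np.linalg.norm(P[i]-P[i-1]).round(4) for i in range(4)],P.mean(0))
f=lambda x,y:((x+.5)/6-.5+240,(y+.5)/6-.5+100)
for n,p,z in [("Lpost",(217,352),.07),("Rpost",(518,355),.07)]: print(n,onz("wrist",*f(*p),z,cm).round(4))
print("plate near corners",[onz("wrist",*((x+.5)/3-.5+120,(y+.5)/3-.5),.012,cm).round(4) for x,y in((58,590),(704,590))])
E
```

```text
[ 10  14 218] [ 54   9 137]
[[334  95]
 [334 198]
 [315 220]
 [193 217]
 [185 128]
 [199  96]]
[[185.  95.]
 [334.  95.]
 [334. 224.]
 [185. 224.]]
[[ 0.8601  0.2161  0.012 ]
 [ 0.8561 -0.2777  0.012 ]
 [ 0.4297 -0.2691  0.012 ]
 [ 0.4346  0.2163  0.012 ]]
[np.float64(0.4255), np.float64(0.4938), np.float64(0.4265), np.float64(0.4854)] [ 0.64510287 -0.02859482  0.012     ]
Lpost [ 0.5461 -0.0682  0.07  ]
Rpost [ 0.5344 -0.1456  0.07  ]
plate near corners [array([0.5009, 0.1886, 0.012 ]), array([ 0.4444, -0.2069,  0.012 ])]
```

The wrist scale checks out: the plate's near edge measures 399.5 mm against 400 given. The post midpoint and the slot mouth both put the strip origin about 80.5 mm from that edge. The carriage is at rack y of about -87 mm, so it needs to travel about +162 mm. I'll push the -y post from outside with the fingers shut.

```bash
cat >> h.py <<'E'
YAW=-.142; O=np.array([.5524,-.0206,0]); RW=R.from_euler("z",YAW).as_matrix()
def r2w(p): return O+RW@np.asarray(p,float)
def w2r(p): return RW.T@(np.asarray(p)-O)
def go(p,tilt=0.):
    d,r=toolrows(r2w(p),YAW,tilt); o=monitor.observe()
    print("t",round(o["time"],2),"rack now",w2r(o["position"]).round(4),"shift",d.round(4),"rot",r.round(4),"F_rack",(RW.T@o["contact_force"]).round(1),"q",o["joint_pos"].round(2))
E
python3 -c "
from h import *
go([0,-.168,.12])"
```

```text
t 2.33 rack now [-0.0024 -0.0139  0.3314] shift [0.2106 0.0042 0.155 ] rot [-0.0013 -0.0044  0.0075] F_rack [-0.2 -0.2  0.3] q [ 0.33  0.12 -0.38  1.51  0.04  1.52 -1.77]
```

Call:
step_arm:
  steps: [0,0.001,0.039,0,0,0.007,0,0.001,0.039,0,0,0,0.02,0.001,0.039,0,0,0,0.02,0.001,0.038,0,0,0,0.035,0,0,0,0,0,0.035,0,0,0,0,0,0.035,0,0,0,0,0,0.035,0,0,0,0,0,0.03,0,0,0,0,0,0,0,0,0,0,0]

```text
time: 3.58
position: [0.5202, -0.2084, 0.1146]
eef_rot: [-0.538, -0.458, 0.54, -0.457]
contact_force: [0.2, 0.3, 0.4]
grip_width: 0.007
```

```bash
python3 - <<'E'
from h import *
go([0,-.165,.05])
for n in("side","wrist"):
    im=capture(n); 
    if n=="side": im=cv2.resize(im[100:260,140:340],None,fx=3.5,fy=3.5,interpolation=cv2.INTER_CUBIC)
    cv2.imwrite(f"pics/{n}2.png",im[:,:,::-1])
E
```

```text
t 3.58 rack now [-0.0053 -0.1905  0.1146] shift [ 0.0646  0.0049 -0.0257] rot [-0.0215  0.0019  0.002 ] F_rack [0.1 0.3 0.4] q [ 0.52  0.25 -0.25  1.81  0.07  1.1  -1.49]
```

View pics/side2.png

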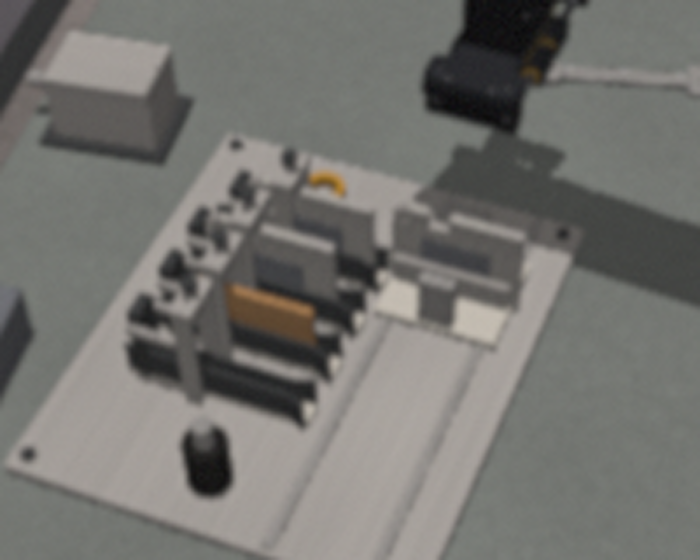

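View pics/wrist2.png

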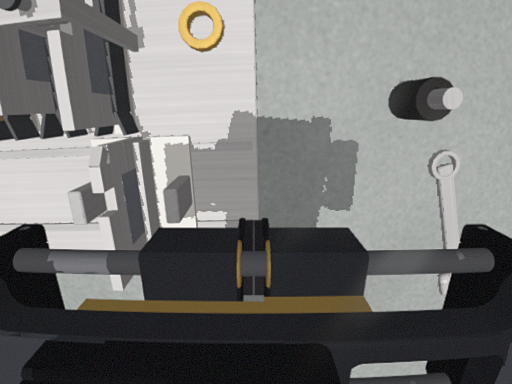

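The right post is at about wrist pixel (180,185), with the fingers outside it and clear of it. Next I check its position and descend.

```bash
python3 - <<'E'
from h import *
im=cv2.imread("pics/wrist2.png")[120:300,50:210]; cv2.imwrite("pics/w2z.png",cv2.resize(im,None,fx=3.3,fy=3.3,interpolation=cv2.INTER_CUBIC))
for p in [(164,151),(185,151),(164,223),(190,223)]: print(w2r(onz("wrist",*p,.07)).round(4))
E
```

```text
[ 0.0454 -0.1235  0.07  ]
[ 0.0449 -0.1397  0.07  ]
[-0.014  -0.1169  0.07  ]
[-0.0144 -0.1385  0.07  ]
```

View pics/w2z.png

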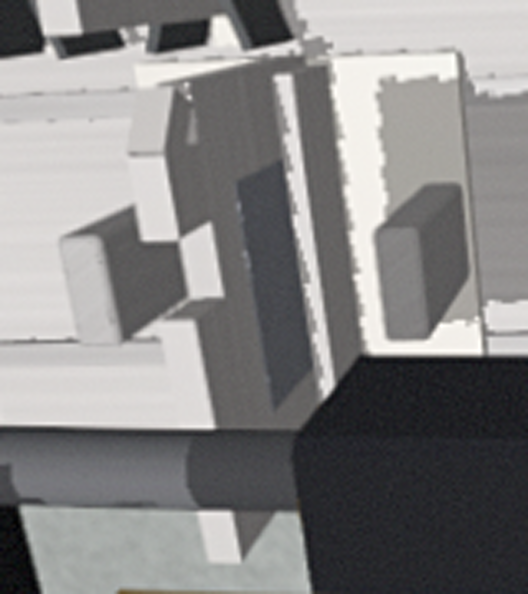

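Call:
step_arm:
  steps: [0.022,0.002,0,-0.02,0,0,0.022,0.002,0,0,0,0,0.015,0,0,0,0,0,0,0,0,0,0,0]

```text
time: 4.18
position: [0.5306, -0.2124, 0.0644]
eef_rot: [0.536, 0.458, -0.533, 0.467]
contact_force: [0.1, -0.5, 0.9]
grip_width: 0.003
```

```bash
python3 -c "
from h import *
go([0,-.155,.05])"
```

```text
t 4.17 rack now [ 0.0055 -0.193   0.0644] shift [ 0.0141 -0.0058 -0.038 ] rot [-0.0025  0.0058 -0.0133] F_rack [ 0.2 -0.5  0.9] q [ 0.51  0.32 -0.25  1.84  0.1   0.98 -1.49]
```

Call:
step_arm:
  steps: [0.012,-0.004,-0.01,0,0,-0.013,0.003,-0.001,-0.015,0,0,0,0,0,-0.008,0,0,0,0,0,-0.008,0,0,0,0,0,-0.006,0,0,0]

```text
time: 4.8
position: [0.5342, -0.1617, 0.0506]
eef_rot: [-0.534, -0.461, 0.536, -0.465]
contact_force: [-1.1, -0.4, 0.3]
grip_width: 0.003
```

```bash
python3 -c "
from h import *
go([0,.005,.05])"
```

```text
t 4.8 rack now [ 0.0019 -0.1423  0.0506] shift [-0.0003 -0.0022 -0.1473] rot [-0.0017  0.0063 -0.0028] F_rack [-1.  -0.5  0.3] q [ 0.44  0.32 -0.27  1.87  0.11  0.96 -1.59]
```

Call:
step_arm:
  steps: [0,0,-0.01,0,0,0,0,0,-0.01,0,0,0,0,0,-0.01,0,0,0,0,0,-0.01,0,0,0,0,0,-0.01,0,0,0,0,0,-0.01,0,0,0,0,0,-0.01,0,0,0,0,0,-0.01,0,0,0]

```text
time: 5.8
position: [0.5461, -0.0789, 0.0505]
eef_rot: [-0.533, -0.46, 0.537, -0.465]
contact_force: [-1.6, -1.6, 1.0]
grip_width: 0.001
```

```bash
python3 -c "
from h import *
go([0,.005,.05])
im=capture('wrist'); cv2.imwrite('pics/w3.png',im[:,:,::-1])"
```

```text
t 5.8 rack now [ 0.002  -0.0586  0.0505] shift [-0.0001 -0.0022 -0.0636] rot [-0.0033  0.0081 -0.0027] F_rack [-1.3 -1.8  1. ] q [ 0.33  0.31 -0.31  1.88  0.13  0.96 -1.76]
```

View pics/w3.png

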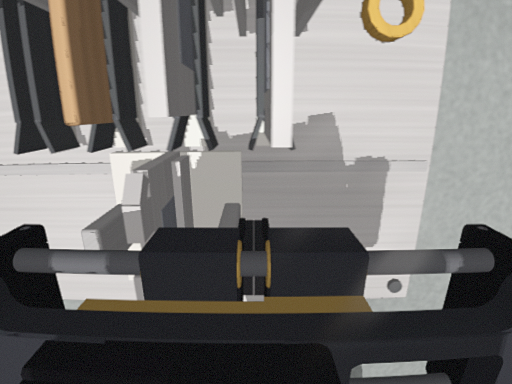

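The carriage is moving with the finger on its -y post, pushing with about 2 N. I continue.

Call:
step_arm:
  steps: [0,0,-0.01,0,0,0,0,0,-0.01,0,0,0,0,0,-0.01,0,0,0,0,0,-0.01,0,0,0,0,0,-0.008,0,0,0,0,0,-0.003,0,0,0]

```text
time: 6.6
position: [0.5542, -0.0227, 0.0501]
eef_rot: [-0.533, -0.46, 0.536, -0.465]
contact_force: [-0.6, -1.3, 1.8]
grip_width: 0.002
```

```bash
python3 -c "
from h import *
go([0,.014,.05])
for n in ('wrist','top','side'):
    im=capture(n); cv2.imwrite(f'pics/{n}4.png',im[:,:,::-1])
im=cv2.imread('pics/top4.png')[95:225,185:335]; cv2.imwrite('pics/t4z.png',cv2.resize(im,None,fx=5,fy=4.6,interpolation=cv2.INTER_CUBIC))"
```

```text
t 6.6 rack now [ 0.0021 -0.0018  0.0501] shift [-0.     -0.0021 -0.0158] rot [-0.0015  0.0069 -0.0029] F_rack [-0.4 -1.4  1.8] q [ 0.25  0.32 -0.34  1.87  0.14  0.97 -1.87]
```

View pics/wrist4.png

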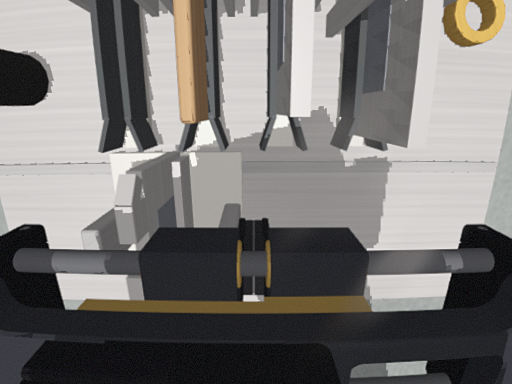

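View pics/t4z.png

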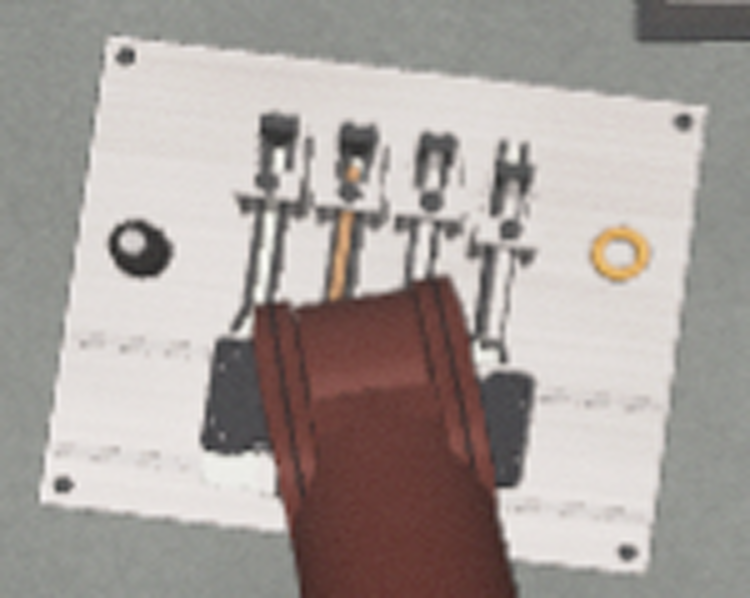

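```bash
python3 - <<'E'
from h import *
cm=cam("wrist")
for z in(.012,.016,.02,.024):
    a,b=[w2r(onz("wrist",*p,z,cm)) for p in((111.5,154),(241.5,153))]; print(z,a.round(4),b.round(4),np.linalg.norm(a-b).round(4),((a+b)/2).round(4))
im=cv2.imread("pics/wrist4.png")[60:260,70:250]; cv2.imwrite("pics/w4z.png",cv2.resize(im,None,fx=3.3,fy=3,interpolation=cv2.INTER_CUBIC))
E
```

```text
0.012 [0.049  0.1018 0.012 ] [0.0489 0.0054 0.012 ] 0.0964 [0.049  0.0536 0.012 ]
0.016 [0.0496 0.0997 0.016 ] [0.0495 0.0053 0.016 ] 0.0944 [0.0495 0.0525 0.016 ]
0.02 [0.0501 0.0976 0.02  ] [0.0501 0.0051 0.02  ] 0.0925 [0.0501 0.0514 0.02  ]
0.024 [0.0507 0.0956 0.024 ] [0.0507 0.005  0.024 ] 0.0906 [0.0507 0.0503 0.024 ]
```

View pics/w4z.png

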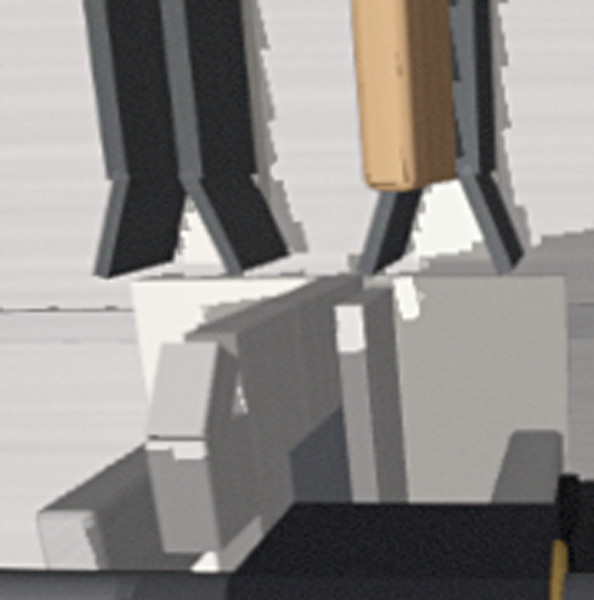

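```bash
python3 - <<'E'
from h import *
cm=cam("wrist")
f=lambda x,y:(70+(x+.5)/3.3-.5,60+(y+.5)/3-.5)
for n,p,z in [("s3 L tip",(99,273),.046),("s3 R tip",(232,272),.046),("s2 L",(366,272),.046),("s2 R",(508,272),.046),("wallR in",(337,306),.046),("wallR out",(364,306),.046),("s3 wall L inner",(118,100),.046),("s3 wall R",(182,100),.046)]: print(n,w2r(onz("wrist",*f(*p),z,cm)).round(4))
E
```

```text
s3 L tip [0.0561 0.0914 0.046 ]
s3 R tip [0.056 0.066 0.046]
s2 L [0.0558 0.0411 0.046 ]
s2 R [0.0556 0.015  0.046 ]
wallR in [0.0489 0.047  0.046 ]
wallR out [0.0489 0.0419 0.046 ]
s3 wall L inner [0.0899 0.0832 0.046 ]
s3 wall R [0.0896 0.0716 0.046 ]
```

In the same frame the slot 3 mouth is at y ≈ 78.5 mm, while the trough (right wall inner face at 47) and the deck edges both put the carriage at about 52. So 26.5 mm remain.

Call:
step_arm:
  steps: [0,0,-0.008,0,0,0,0,0,-0.008,0,0,0,0,0,-0.006,0,0,0,0,0,-0.003,0,0,0,0,0,0,0,0,0]

```text
time: 7.38
position: [0.5578, 0.0025, 0.0498]
eef_rot: [-0.533, -0.46, 0.536, -0.465]
contact_force: [-0.0, -0.8, 0.8]
grip_width: 0.003
```

```bash
python3 -c "
from h import *
go([0,.0247,.05])
im=capture('wrist'); cv2.imwrite('pics/w5.png',im[:,:,::-1])
im=cv2.imread('pics/w5.png')[60:260,70:250]; cv2.imwrite('pics/w5z.png',cv2.resize(im,None,fx=3.3,fy=3,interpolation=cv2.INTER_CUBIC))"
```

```text
t 7.38 rack now [0.0021 0.0236 0.0498] shift [-0.0002 -0.0021 -0.0011] rot [-0.0028  0.0074 -0.0026] F_rack [ 0.1 -0.8  0.8] q [ 0.21  0.33 -0.35  1.87  0.14  0.97 -1.92]
```

View pics/w5z.png

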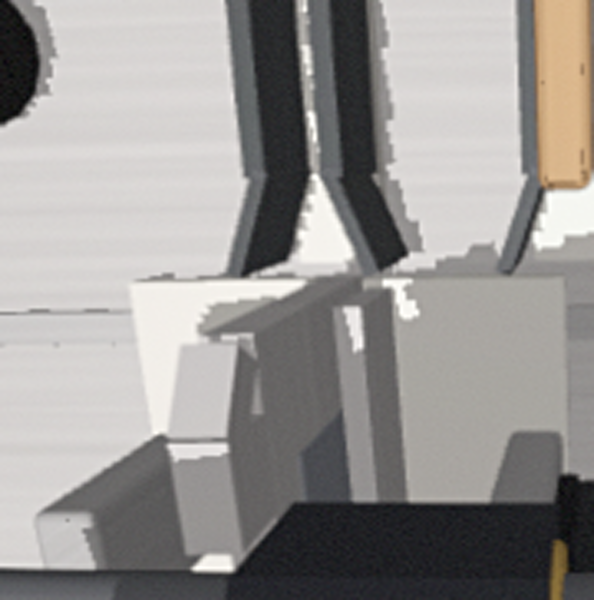

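```bash
python3 - <<'E'
from h import *
cm=cam("wrist")
f=lambda x,y:(70+(x+.5)/3.3-.5,60+(y+.5)/3-.5)
for n,p,z in [("s3 L tip",(233,273),.046),("s3 R tip",(371,272),.046),("wallR in",(337,306),.046),("wallR out",(364,306),.046),("s3 wall L",(248,170),.046),("s3 wallL in",(267,170),.046),("s3 wall R in",(327,170),.046),("deck L",(131,281),.018),("deck R",(564,278),.018),("cover top lead",(205,343),.092),("cover",(240,343),.092)]: print(n,w2r(onz("wrist",*f(*p),z,cm)).round(4))
E
```

```text
s3 L tip [0.056  0.0916 0.046 ]
s3 R tip [0.0559 0.066  0.046 ]
wallR in [0.049  0.0728 0.046 ]
wallR out [0.049  0.0677 0.046 ]
s3 wall L [0.0762 0.0868 0.046 ]
s3 wallL in [0.0762 0.0833 0.046 ]
s3 wall R in [0.076  0.0725 0.046 ]
deck L [0.0505 0.1259 0.018 ]
deck R [0.0504 0.0317 0.018 ]
cover top lead [0.0518 0.078  0.092 ]
cover [0.0517 0.0731 0.092 ]
```

The carriage is lined up: trough centre 77.8, slot centre 77.9 to 78.8 and deck centre 78.8 mm. Next I lift, go behind the cover and tilt the tip forward.

Call:
step_arm:
  steps: [-0.005,0,0.006,0,0,0,-0.035,0,0.003,0,0,0,-0.04,0,0,0,0,0,-0.03,-0.03,0,0,0,0,0,-0.04,-0.01,0,0,0,0,-0.03,-0.02,0,0,0.12,0,0,-0.025,0,0,0.12,0,0,0,0,0,0.12,0,0,0,0,0,0.08,0,0,0,0,0,0]

```text
time: 8.68
position: [0.4643, 0.0613, 0.1666]
eef_rot: [0.625, 0.326, -0.417, 0.574]
contact_force: [0.4, -0.6, -0.2]
grip_width: 0.007
```

```bash
python3 -c "
from h import *
go([-.085,.078,.12],.44)
for n in ('wrist','side','top'):
    im=capture(n); cv2.imwrite(f'pics/{n}6.png',im[:,:,::-1])
im=cv2.imread('pics/side6.png')[100:280,130:330]; cv2.imwrite('pics/s6z.png',cv2.resize(im,None,fx=3.3,fy=3.3,interpolation=cv2.INTER_CUBIC))
"
```

```text
t 8.68 rack now [-0.0988  0.0686  0.1666] shift [ 0.0478 -0.0085 -0.0098] rot [-0.0034  0.0082 -0.0222] F_rack [ 0.5 -0.6 -0.2] q [ 0.2  -0.31 -0.52  2.29  0.09  0.71 -2.1 ]
```

View pics/wrist6.png

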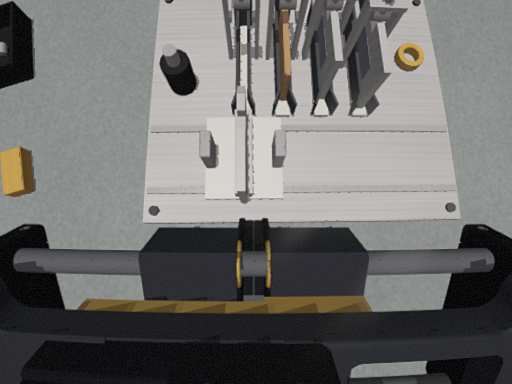

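View pics/s6z.png

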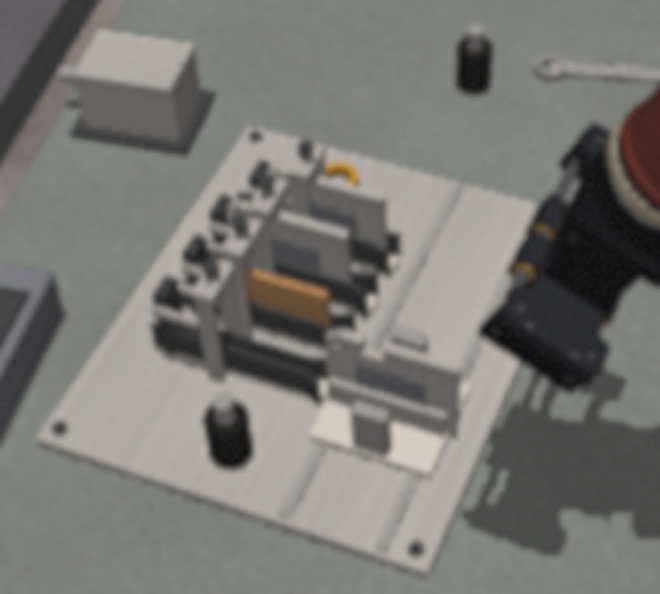

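```bash
python3 - <<'E'
from h import *
im=cv2.imread("pics/wrist6.png")[70:230,180:310]; cv2.imwrite("pics/w6z.png",cv2.resize(im,None,fx=4.5,fy=3.7,interpolation=cv2.INTER_CUBIC))
for p,z in [((242,197),.1),((241,92),.1),((206,200),.018),((282,198),.018)]: print(w2r(onz("wrist",*p,z)).round(4))
E
```

```text
[-0.0628  0.0783  0.1   ]
[0.0411 0.0793 0.1   ]
[-0.0536  0.1247  0.018 ]
[-0.0518  0.0331  0.018 ]
```

View pics/w6z.png

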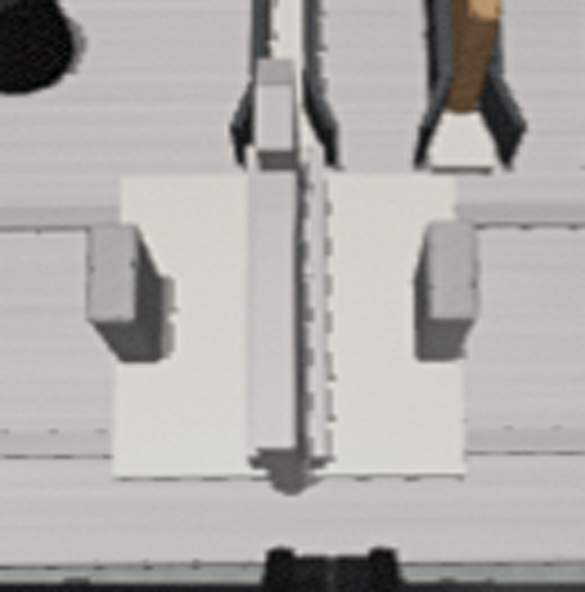

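The cover's near edge is at rack (-63, 78) mm, and its nose lines up with the empty slot 3. I descend behind it.

```bash
python3 -c "
from h import *
go([-.095,.078,.060],.40)"
```

```text
t 8.82 rack now [-0.0973  0.0691  0.1671] shift [ 0.0969 -0.0456 -0.0094] rot [-0.0053  0.0068 -0.0608] F_rack [ 0.2 -0.1  0.5] q [ 0.2  -0.31 -0.51  2.29  0.09  0.71 -2.1 ]
```

Call:
step_arm:
  steps: [0.02,-0.0095,-0.004,-0.005,0,-0.03,0.02,-0.009,-0.004,0,0,-0.03,0.02,-0.009,-0.002,0,0,0,0.02,-0.009,0,0,0,0,0.016,-0.007,0,0,0,0,0,0,0,0,0,0]

```text
time: 9.57
position: [0.4716, 0.0713, 0.06]
eef_rot: [0.615, 0.348, -0.437, 0.556]
contact_force: [0.0, -0.0, 0.5]
grip_width: 0.004
```

```bash
python3 -c "
from h import *
go([-.08,.078,.060],.40)"
```

```text
t 9.57 rack now [-0.093   0.0795  0.06  ] shift [0.005  0.0121 0.0014] rot [-0.008   0.004   0.0089] F_rack [0.  0.  0.5] q [ 0.25 -0.06 -0.63  2.34  0.32  0.54 -2.35]
```

Call:
step_arm:
  steps: [0.002,0.0046,0,0,0,0,0.002,0.0046,0.001,0,0,0,0.002,0.0046,0,0,0,0,0.002,0.0046,0,0,0,0,0.002,0.0046,0,0,0,0,0.002,0.0046,0,0,0,0,0.002,0.0046,0,0,0,0,0.002,0.0046,0,0,0,0]

```text
time: 10.58
position: [0.516, 0.0638, 0.0619]
eef_rot: [0.616, 0.347, -0.436, 0.556]
contact_force: [-0.3, -0.0, 0.8]
grip_width: 0.006
```

```bash
python3 -c "
from h import *
go([0,.078,.060],.40)
for n in ('wrist','side'):
    im=capture(n); cv2.imwrite(f'pics/{n}7.png',im[:,:,::-1])
im=cv2.imread('pics/side7.png')[100:280,130:330]; cv2.imwrite('pics/s7z.png',cv2.resize(im,None,fx=3.3,fy=3.3,interpolation=cv2.INTER_CUBIC))
"
```

```text
t 10.57 rack now [-0.048   0.0784  0.0619] shift [ 0.0202  0.0436 -0.0001] rot [-0.0094  0.0036  0.0065] F_rack [-0.3 -0.1  0.8] q [ 0.27  0.03 -0.6   2.25  0.39  0.54 -2.36]
```

View pics/wrist7.png

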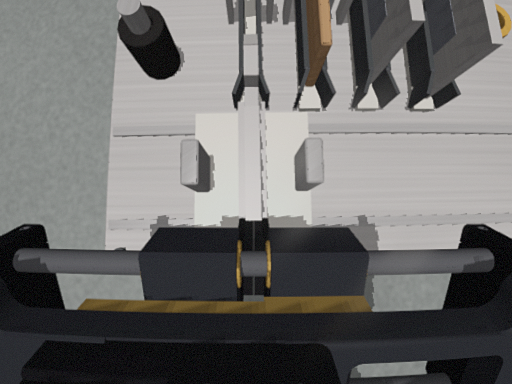

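View pics/s7z.png

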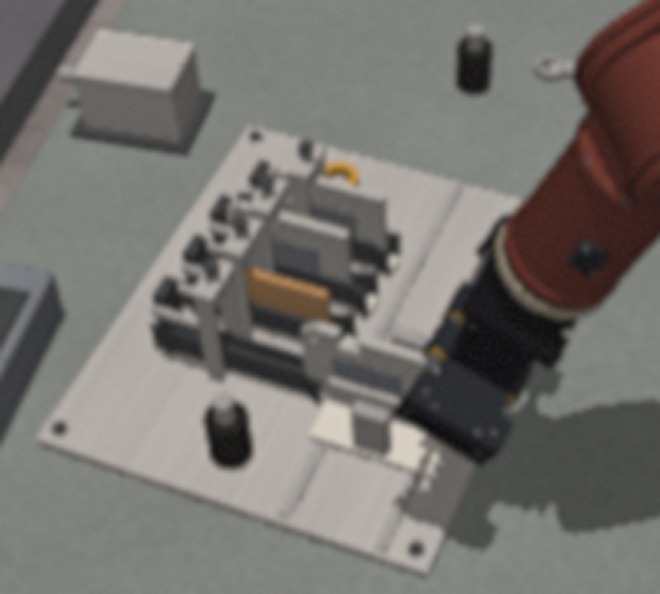

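The nose is entering the slot 3 flare and the finger is on the cover's near edge. I continue.

Call:
step_arm:
  steps: [0.0023,0.0045,0,0,0,0.003,0.0023,0.0045,0,0,0,0,0.0022,0.0045,0,0,0,0,0.0022,0.0045,0,0,0,0,0.0022,0.0045,0,0,0,0,0.0022,0.0045,0,0,0,0,0.0022,0.0045,0,0,0,0]

```text
time: 11.55
position: [0.553, 0.0581, 0.0595]
eef_rot: [0.617, 0.346, -0.435, 0.557]
contact_force: [-0.4, 0.4, 0.1]
grip_width: 0.007
```

```bash
python3 -c "
from h import *
go([0.02,.078,.060],.40)"
```

```text
t 11.55 rack now [-0.0106  0.078   0.0595] shift [ 0.0114  0.0284 -0.0003] rot [-0.0096  0.0035  0.0033] F_rack [-0.5  0.4  0.1] q [ 0.27  0.11 -0.58  2.19  0.46  0.55 -2.38]
```

Call:
step_arm:
  steps: [0.0016,0.0037,0,0,0,0,0.0016,0.0037,0,0,0,0,0.0016,0.0037,0,0,0,0,0.0016,0.0037,0,0,0,0]

```text
time: 12.05
position: [0.57, 0.0555, 0.0592]
eef_rot: [0.617, 0.346, -0.435, 0.557]
contact_force: [-0.9, 0.1, 0.6]
grip_width: 0.007
```

Call:
step_arm:
  steps: [0.0014,0.0032,0,0,0,0,0.0014,0.0032,0,0,0,0]

```text
time: 12.3
position: [0.5774, 0.0544, 0.059]
eef_rot: [0.617, 0.346, -0.435, 0.557]
contact_force: [-0.4, 0.2, 0.5]
grip_width: 0.008
```

Call:
step_arm:
  steps: [0.0014,0.0032,0,0,0,0,0.0014,0.0032,0,0,0,0]

```text
time: 12.55
position: [0.5847, 0.0534, 0.0589]
eef_rot: [0.617, 0.346, -0.435, 0.557]
contact_force: [-1.3, 0.9, -1.0]
grip_width: 0.0
```

```bash
python3 -c "
from h import *
go([0.02,.078,.060],.40)
for n in ('wrist','side'):
    im=capture(n); cv2.imwrite(f'pics/{n}8.png',im[:,:,::-1])
im=cv2.imread('pics/side8.png')[130:250,160:300]; cv2.imwrite('pics/s8z.png',cv2.resize(im,None,fx=5,fy=5,interpolation=cv2.INTER_CUBIC))"
```

```text
t 12.55 rack now [0.0215 0.0778 0.0589] shift [-0.0016 -0.001  -0.0001] rot [-0.0095  0.0033  0.0036] F_rack [-1.4  0.7 -1. ] q [ 0.26  0.18 -0.56  2.12  0.49  0.56 -2.38]
```

View pics/s8z.png

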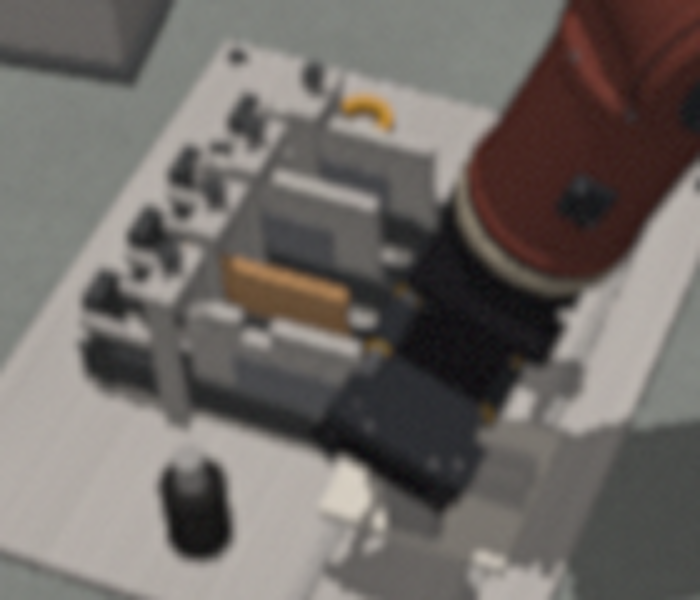

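View pics/wrist8.png

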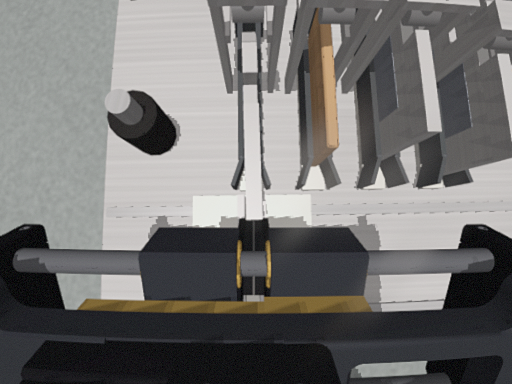

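The cover is well inside slot 3 and its nose is just short of the roller. Now I take small steps and watch the force.

Call:
step_arm:
  steps: [0.001,0.0023,0,0,0,0,0.001,0.0023,0,0,0,0]

```text
time: 12.9
position: [0.5899, 0.0524, 0.0588]
eef_rot: [0.617, 0.346, -0.435, 0.557]
contact_force: [0.8, -0.3, 0.4]
grip_width: 0.007
```

Call:
step_arm:
  steps: [0.001,0.0023,0,0,0,0,0.001,0.0023,0,0,0,0]

```text
time: 13.15
position: [0.5947, 0.0516, 0.0585]
eef_rot: [0.617, 0.346, -0.436, 0.557]
contact_force: [-7.2, 1.7, 4.6]
grip_width: 0.006
```

Call:
step_arm:
  steps: [0.001,0.0023,0,0,0,0,0.001,0.0023,0,0,0,0]

```text
time: 13.4
position: [0.5984, 0.0513, 0.0579]
eef_rot: [0.616, 0.347, -0.436, 0.557]
contact_force: [-9.4, 1.3, 6.2]
grip_width: 0.009
```

Call:
step_arm:
  steps: [0.001,0.0023,0,0,0,0,0.001,0.0023,0,0,0,0]

```text
time: 13.65
position: [0.6021, 0.051, 0.0575]
eef_rot: [0.615, 0.348, -0.437, 0.557]
contact_force: [-6.1, 1.4, 4.5]
grip_width: 0.006
```

The roller has met the slope, with about 9 N falling to 6 N. Home should be about 40 mm on from x ≈ 0.594, near 0.633. I continue slowly.

Call:
step_arm:
  steps: [0.0005,0.0028,0,0,0,0,0.0005,0.0028,0,0,0,0]

```text
time: 13.9
position: [0.6063, 0.0503, 0.0577]
eef_rot: [0.614, 0.348, -0.438, 0.556]
contact_force: [-3.0, -0.4, -1.5]
grip_width: 0.005
```

Call:
step_arm:
  steps: [0.0005,0.0028,0,0,0,0,0.0005,0.0028,0,0,0,0]

```text
time: 14.15
position: [0.6111, 0.0496, 0.058]
eef_rot: [0.614, 0.349, -0.439, 0.556]
contact_force: [-3.7, 1.8, -1.4]
grip_width: 0.004
```

Call:
step_arm:
  steps: [0.0005,0.0028,0,0,0,0,0.0005,0.0028,0,0,0,0]

```text
time: 14.4
position: [0.6165, 0.0489, 0.0587]
eef_rot: [0.613, 0.349, -0.439, 0.556]
contact_force: [-3.2, 0.9, -2.3]
grip_width: 0.004
```

```bash
python3 -c "
from h import *
go([0.06,.078,.060],.40)
im=capture('side'); cv2.imwrite('pics/side9.png',im[:,:,::-1])
im=cv2.imread('pics/side9.png')[130:250,160:300]; cv2.imwrite('pics/s9z.png',cv2.resize(im,None,fx=5,fy=5,interpolation=cv2.INTER_CUBIC))"
```

```text
t 14.4 rack now [0.0536 0.0779 0.0587] shift [ 0.0012  0.0064 -0.0002] rot [-0.0066  0.0067  0.0153] F_rack [-3.3  0.5 -2.3] q [ 0.26  0.24 -0.55  2.04  0.51  0.59 -2.36]
```

View pics/s9z.png

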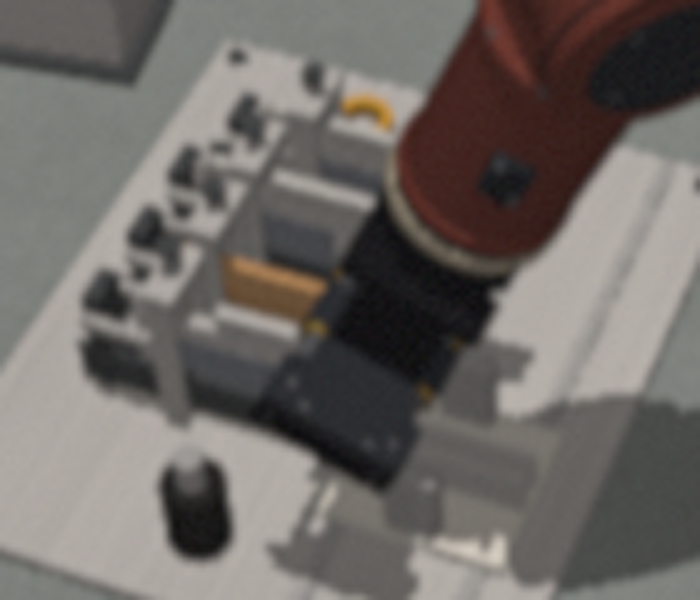

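Call:
step_arm:
  steps: [0.0008,0.0024,0,0,0,0,0.0008,0.0024,0,0,0,0]

```text
time: 14.7
position: [0.6221, 0.0482, 0.0592]
eef_rot: [0.613, 0.349, -0.439, 0.556]
contact_force: [-1.9, 2.0, -1.5]
grip_width: 0.004
```

Call:
step_arm:
  steps: [0.0008,0.0022,0,0,0,0,0.0008,0.0022,0,0,0,0]

```text
time: 14.95
position: [0.6292, 0.0469, 0.061]
eef_rot: [0.614, 0.348, -0.438, 0.557]
contact_force: [-0.5, -0.1, 0.6]
grip_width: 0.004
```

Call:
step_arm:
  steps: [0.0008,0.002,0,0,0,0]

```text
time: 15.08
position: [0.6321, 0.0463, 0.0616]
eef_rot: [0.615, 0.348, -0.437, 0.557]
contact_force: [-1.1, 1.4, 0.5]
grip_width: 0.006
```

Call:
step_arm:
  steps: [0.0008,0.002,0,0,0,0]

```text
time: 15.2
position: [0.6336, 0.0461, 0.0613]
eef_rot: [0.614, 0.348, -0.438, 0.556]
contact_force: [-13.8, 1.7, 8.4]
grip_width: 0.003
```

```bash
python3 -c "
from h import *
go([0.06,.078,.060],.40)"
```

```text
t 15.2 rack now [0.0709 0.0775 0.0613] shift [-0.003  -0.0106 -0.0004] rot [-0.0077  0.0065  0.0114] F_rack [-13.9  -0.2   8.4] q [ 0.26  0.27 -0.54  2.01  0.52  0.6  -2.35]
```

The force fell away (5 N to about 0) near x = 0.629, as if the roller dropped in. It then rose to 14 N at 0.6336, which looks like the end stop. One more gentle press to confirm, then I look.

Call:
step_arm:
  steps: [0.0004,0.0011,0,0,0,0]

```text
time: 15.32
position: [0.6336, 0.0461, 0.061]
eef_rot: [0.614, 0.348, -0.439, 0.556]
contact_force: [-13.4, 1.2, 10.8]
grip_width: 0.007
```

```bash
python3 -c "
from h import *
go([0.06,.078,.060],.40)
for n in ('wrist','side'):
    im=capture(n); cv2.imwrite(f'pics/{n}10.png',im[:,:,::-1])
im=cv2.imread('pics/side10.png')[130:250,160:300]; cv2.imwrite('pics/s10z.png',cv2.resize(im,None,fx=5,fy=5,interpolation=cv2.INTER_CUBIC))"
```

```text
t 15.32 rack now [0.0709 0.0775 0.061 ] shift [-0.0032 -0.0105 -0.0004] rot [-0.0073  0.0074  0.0135] F_rack [-13.4  -0.7  10.8] q [ 0.26  0.27 -0.54  2.    0.52  0.6  -2.35]
```

View pics/s10z.png

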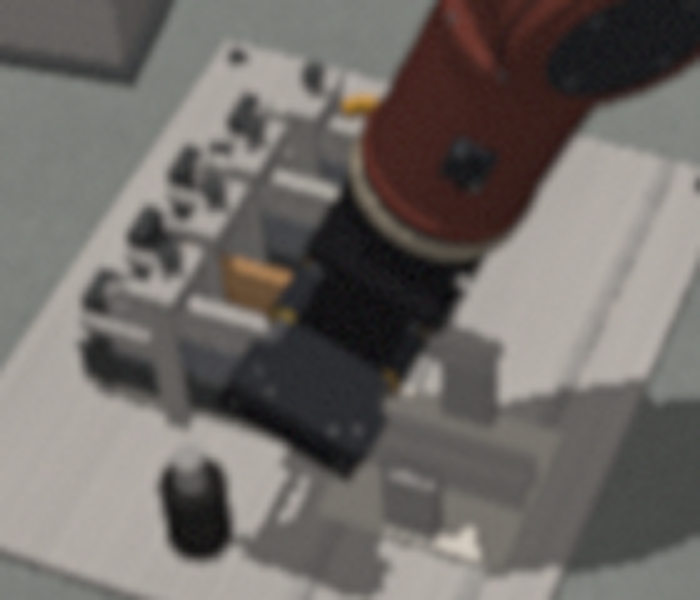

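View pics/wrist10.png

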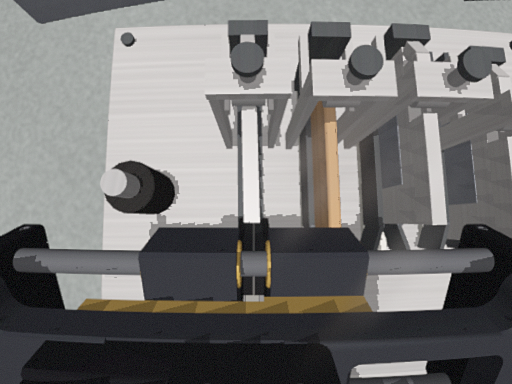

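The cover stalls at 13 N without moving, about 41 mm after the roller first touched it. I back off and check the roller height and the cover's attitude.

Call:
step_arm:
  steps: [-0.002,-0.005,0,0,0,0,-0.008,-0.018,0,0,0,0,-0.016,-0.037,0,0,0,0,-0.016,-0.037,0,0,0,0,-0.03,-0.01,0,0,0,0,-0.03,-0.01,0,0,0,0,-0.03,0,0,0,0,0,0,0,0,0,0,0]

```text
time: 16.42
position: [0.4732, 0.0709, 0.1417]
eef_rot: [0.615, 0.347, -0.437, 0.557]
contact_force: [0.2, -0.4, 0.0]
grip_width: 0.009
```

```bash
python3 -c "
from h import *
go([0.06,.078,.060],.40)
for n in ('wrist','side','top'):
    im=capture(n); cv2.imwrite(f'pics/{n}11.png',im[:,:,::-1])
def z(k): return cv2.resize(cv2.imread(f'pics/side{k}.png')[140:240,165:255],None,fx=4.4,fy=4.4,interpolation=cv2.INTER_CUBIC)
cv2.imwrite('pics/cmp.png',np.hstack([z(9),z(11)]))
cv2.imwrite('pics/w11z.png',cv2.resize(cv2.imread('pics/wrist11.png')[0:200,150:400],None,fx=3,fy=3,interpolation=cv2.INTER_CUBIC))"
```

```text
t 16.43 rack now [-0.0913  0.0794  0.1417] shift [ 0.1332  0.1088 -0.0003] rot [-0.0072  0.0067  0.0093] F_rack [ 0.2 -0.4  0. ] q [ 0.28 -0.21 -0.6   2.25  0.1   0.72 -2.12]
```

View pics/cmp.png

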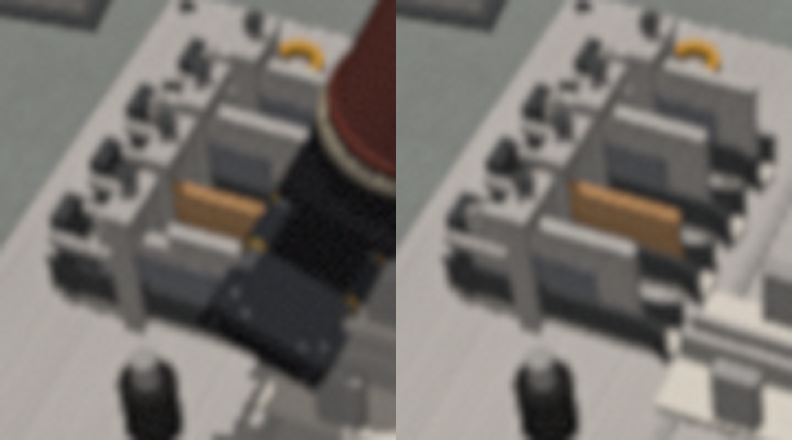

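View pics/w11z.png

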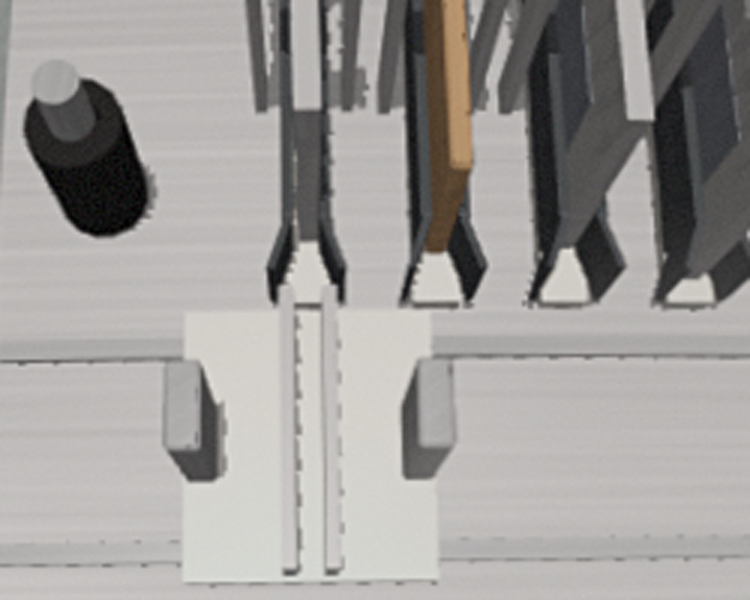

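```bash
python3 - <<'E'
from h import *
cm=cam("wrist"); f=lambda x,y:((x+.5)/3-.5+150,(y+.5)/3-.5)
for n,p,z in [("mine top",(306,108),.099),("mine bot",(308,240),.019),("s1 top",(641,120),.099),("s1 bot",(567,248),.019),("s0 bot",(692,272),.019),("chock bot",(436,251),.019)]: print(n,w2r(onz("wrist",*f(*p),z,cm)).round(4))
o=cv2.imread('pics/side0.png'); 
g=lambda k:cv2.imread(f'pics/side{k}.png')[175:200,165:195]
cv2.imwrite('pics/caps.png',cv2.resize(np.hstack([g(k) for k in(0,8,9,10,11)]),None,fx=5,fy=8,interpolation=cv2.INTER_CUBIC))
E
```

```text
mine top [0.0747 0.0779 0.099 ]
mine bot [0.076  0.0772 0.019 ]
s1 top [ 0.0718 -0.0199  0.099 ]
s1 bot [ 0.0728 -0.0226  0.019 ]
s0 bot [ 0.0636 -0.0714  0.019 ]
chock bot [0.0713 0.0282 0.019 ]
```

View pics/caps.png

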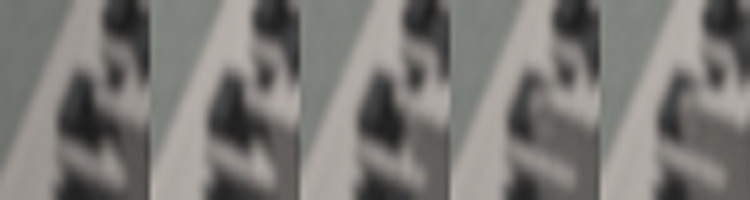

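The cover's near edge is at x ≈ 75–76 mm at both top and bottom, so it is level and inside the 59–85 range. For a direct check of the roller, I'll view the slot 3 and slot 1 push-rod caps from midway between them and compare heights.

Call:
step_arm:
  steps: [0.012,0.03,0.0125,0,0,0,0.012,0.03,0.0125,0,0,0,0.012,0.03,0.0125,0,0,0,0.012,0.027,0.0125,0,0,0,0,0,0,0,0,0]

```text
time: 17.2
position: [0.592, -0.001, 0.1303]
eef_rot: [0.612, 0.352, -0.442, 0.554]
contact_force: [-1.0, 0.9, -0.1]
grip_width: 0.009
```

```bash
python3 -c "
from h import *
go([0.04,.028,.142],.40)
im=capture('wrist'); cv2.imwrite('pics/w12.png',im[:,:,::-1])
cv2.imwrite('pics/w12z.png',cv2.resize(im[0:200,120:386,::-1],None,fx=3,fy=3,interpolation=cv2.INTER_CUBIC))"
```

```text
t 17.2 rack now [0.0364 0.025  0.1303] shift [-0.0096  0.0076 -0.003 ] rot [-0.0073  0.0074  0.0239] F_rack [-1.1  0.7 -0.1] q [ 0.36  0.08 -0.52  2.04  0.24  0.69 -2.03]
```

View pics/w12z.png

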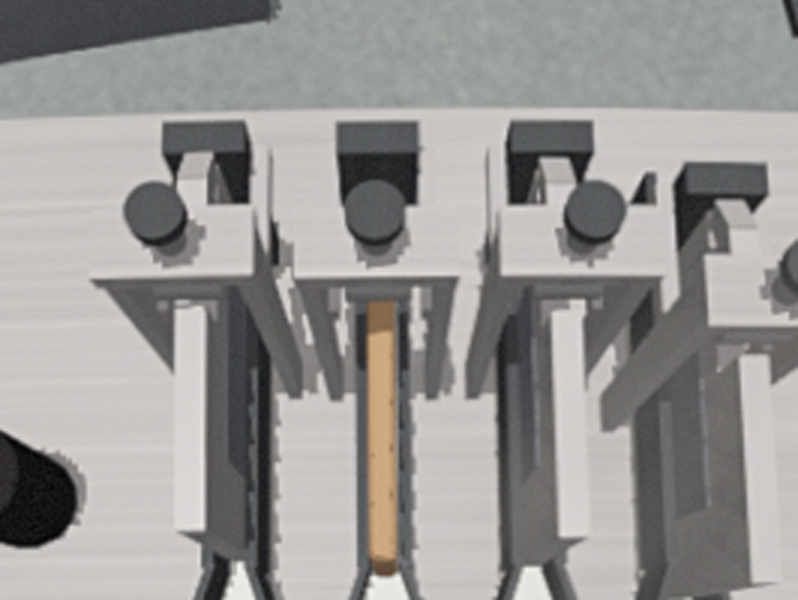

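```bash
python3 - <<'E'
from h import *
im=cv2.imread("pics/w12.png"); cm=cam("wrist")
big=cv2.resize(im[50:95,150:350],None,fx=8,fy=8,interpolation=cv2.INTER_CUBIC)
g=cv2.cvtColor(big,cv2.COLOR_BGR2GRAY)
C=cv2.HoughCircles(cv2.GaussianBlur(g,(9,9),2),cv2.HOUGH_GRADIENT_ALT,1.5,100,param1=100,param2=.7,minRadius=60,maxRadius=110)
ys={3:.0782,2:.0282,1:-.0218}
for x,y,r in sorted(C[0].tolist()) if C is not None else []:
    u,v=(x+.5)/8-.5+150,(y+.5)/8-.5+50
    o,D=ray("wrist",u,v,cm); o2=w2r(o); D2=RW.T@D
    print((round(u,2),round(v,2)),"r",round(r/8,2),[ (k,(o2+D2*((Y-o2[1])/D2[1])).round(4)) for k,Y in ys.items()], "at z=.147",(o2+D2*((.147-o2[2])/D2[2])).round(4))
E
```

```text
(171.12, 70.38) r 10.72 [(3, array([0.1418, 0.0782, 0.1399])), (2, array([0.0512, 0.0282, 0.3017])), (1, array([-0.0394, -0.0218,  0.4635]))] at z=.147 [0.1378 0.076  0.147 ]
```

```bash
python3 - <<'E'
from h import *
im=cv2.imread("pics/w12.png"); cm=cam("wrist")
g=cv2.cvtColor(im,cv2.COLOR_BGR2GRAY)
for k,Y,(x0,x1) in [(3,.0782,(155,190)),(2,.0282,(230,260)),(1,-.0218,(303,335))]:
    # bottom half of cap (over white plate): subpixel edges left/right on several rows -> circle fit
    big=cv2.resize(g[58:84,x0:x1],None,fx=8,fy=8,interpolation=cv2.INTER_CUBIC)
    m=(big<110).astype(np.uint8); n,l,s,c=cv2.connectedComponentsWithStats(m); j=1+np.argmax(s[1:,4])
    cn=max(cv2.findContours((l==j).astype(np.uint8),0,1)[0],key=cv2.contourArea)
    (cx,cy),r=cv2.minEnclosingCircle(cn); u,v=(cx+.5)/8-.5+x0,(cy+.5)/8-.5+58
    o,D=ray("wrist",u,v,cm); o2=w2r(o); D2=RW.T@D
    print(k,round(u,2),round(v,2),"r",round(r/8,2),s[j],"by y:",(o2+D2*((Y-o2[1])/D2[1])).round(4),"z=.147:",(o2+D2*((.147-o2[2])/D2[2])).round(4))
E
```

```text
3 174.75 70.84 r 13.82 [   52     0   171   208 24596] by y: [0.146  0.0782 0.1317] z=.147: [0.1374 0.0737 0.147 ]
2 245.69 67.72 r 16.5 [   25     0   209   208 33442] by y: [0.1084 0.0282 0.2007] z=.147: [0.1388 0.0293 0.147 ]
1 314.59 70.68 r 13.58 [   39     0   165   208 24506] by y: [ 0.1548 -0.0218  0.1146] z=.147: [ 0.1369 -0.0138  0.147 ]
```

```bash
python3 - <<'E'
from h import *
im=cv2.imread("pics/w12.png"); cm=cam("wrist"); g=cv2.cvtColor(im,cv2.COLOR_BGR2GRAY).astype(float)
for k,(x0,x1),c0 in [(3,(155,190),172),(2,(228,262),245),(1,(300,335),318)]:
  for row in (70,71,72,73):
    a=g[row,x0:x1]; t=125
    L=[x0+i+(a[i]-t)/(a[i]-a[i+1]) for i in range(len(a)-1) if a[i]>t>=a[i+1]]
    Rr=[x0+i+(t-a[i])/(a[i+1]-a[i]) for i in range(len(a)-1) if a[i]<=t<a[i+1]]
    print(k,row,np.round(L,2),np.round(Rr,2), "y@.147", [w2r(onz("wrist",x,row,.147,cm))[1].round(4) for x in L[:1]+Rr[:1]])
E
```

```text
3 70 [160.85] [181.81] y@.147 [np.float64(0.0825), np.float64(0.0693)]
3 71 [160.97] [182.03] y@.147 [np.float64(0.0824), np.float64(0.0691)]
3 72 [161.25] [182.07] y@.147 [np.float64(0.0822), np.float64(0.069)]
3 73 [161.58] [182.57] y@.147 [np.float64(0.082), np.float64(0.0687)]
2 70 [234.62] [254.25] y@.147 [np.float64(0.0362), np.float64(0.024)]
2 71 [234.66] [254.32] y@.147 [np.float64(0.0362), np.float64(0.0239)]
2 72 [234.71] [254.39] y@.147 [np.float64(0.0361), np.float64(0.0239)]
2 73 [234.75] [254.38] y@.147 [np.float64(0.0361), np.float64(0.0239)]
1 70 [307.5] [328.13] y@.147 [np.float64(-0.0094), np.float64(-0.0224)]
1 71 [307.33] [327.96] y@.147 [np.float64(-0.0092), np.float64(-0.0223)]
1 72 [307.36] [327.56] y@.147 [np.float64(-0.0092), np.float64(-0.022)]
1 73 [307.29] [327.2] y@.147 [np.float64(-0.0091), np.float64(-0.0217)]
```

The slot 3 cap stands at the same height as the slot 1 and 2 caps. The s3/s1 midpoint is 30.05 mm against 30.0 for s2, where a 5 mm lift would shift it by about 1–2 mm. So the roller is down in the notch. I retreat and take a last look.

Call:
step_arm:
  steps: [-0.03,-0.012,0,0,0,0,-0.045,-0.025,0,0,0,0,-0.045,-0.03,0,0,0,0,-0.03,-0.03,0,0,0,0,0,0,0,0,0,0,0,0,0,0,0,0]

```text
time: 18.0
position: [0.4393, 0.0255, 0.2271]
eef_rot: [0.608, 0.359, -0.446, 0.55]
contact_force: [0.0, -0.2, 1.0]
grip_width: 0.011
```

```bash
python3 -c "
from h import *
go([0.04,.028,.142],.40)
s=capture('side'); t=capture('wrist')
cv2.imwrite('pics/fin_s.png',s[:,:,::-1]); cv2.imwrite('pics/fin_w.png',t[:,:,::-1])
d=cv2.absdiff(s[:,:,::-1],cv2.imread('pics/side0.png')).max(2); cv2.imwrite('pics/fin_d.png',np.clip(d.astype(int)*3,0,255).astype(np.uint8))
"
```

```text
t 18.0 rack now [-0.1185  0.0297  0.2271] shift [0.135  0.1189 0.0007] rot [-0.003   0.0045  0.0441] F_rack [ 0.  -0.2  1. ] q [ 0.34 -0.38 -0.47  2.17 -0.09  0.97 -1.81]
```

View pics/fin_s.png

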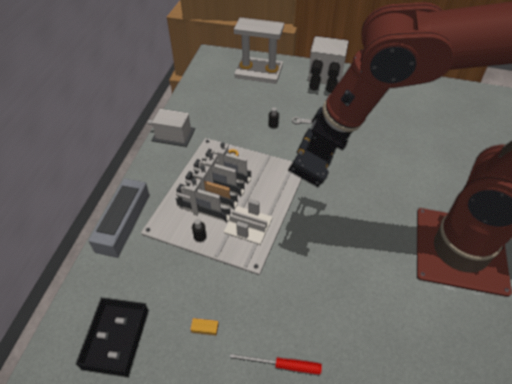

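View pics/fin_d.png

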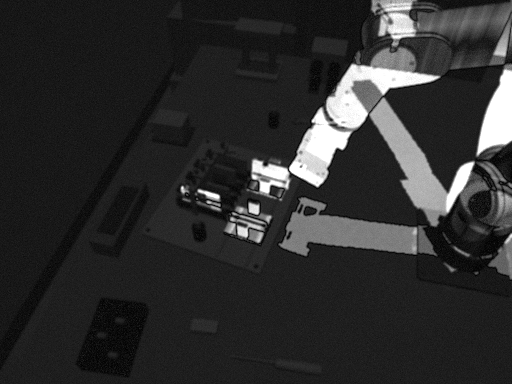

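View pics/fin_w.png

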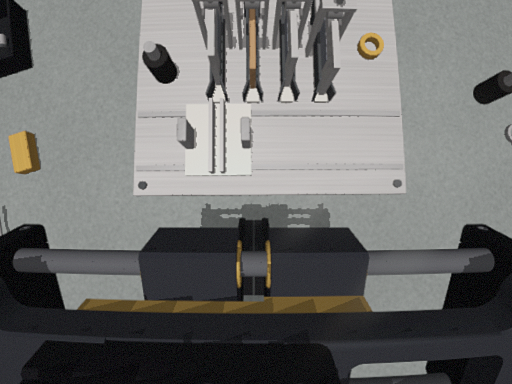

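The difference picture shows that only the cover, the carriage and the robot with its shadow moved. Joint 2 is close to its range end (-0.38), so I move off it before handing in.

Call:
step_arm:
  steps: [0,0.03,0,0,0,0,0,0.03,0,0,0,0,0,0,0,0,0,0,0,0,0,0,0,0]

```text
time: 18.6
position: [0.4969, 0.017, 0.2499]
eef_rot: [0.608, 0.358, -0.445, 0.552]
contact_force: [0.5, 0.1, -0.5]
grip_width: 0.003
```

```bash
python3 -c "
from h import *
from plant import ctrl
go([0,.03,.2],.4); print(monitor.observe()['joint_pos'].round(4), monitor.observe()['qd'].round(3))
print(ctrl.hand_in())"
```

```text
t 18.6 rack now [-0.0603  0.0293  0.2499] shift [ 0.0679  0.0388 -0.0012] rot [-0.0028  0.0059  0.0396] F_rack [ 0.5  0.2 -0.5] q [ 0.37 -0.25 -0.49  2.05 -0.02  0.97 -1.83]
[ 0.3706 -0.2542 -0.4887  2.046  -0.0234  0.9737 -1.8325] [ 0.     0.007  0.001 -0.012  0.006 -0.006 -0.002]
the job is handed in; nothing more can be done
None
```

The cover is in slot 3, the only free slot (rack y = +75), and my checks indicate its roller has dropped into the notch. I handed in at about 18.6 s with the arm clear of everything.

I pushed the carriage by its -y post until it lined up with slot 3 to within about 1 mm. Then I pushed the cover in by its near edge with the tip tilted forward.

**Force while pushing:** it rose to about 9 N at the roller slope, then ran at 3–6 N. It fell to almost nothing when the roller dropped in, and rose to about 14 N at the end stop. I pressed there once more and stopped.

**Final position:** the cover's near edge is at about 75 mm along rack x, the same at top and bottom, so it sits level. That is within the 59–85 mm given for a home cover. The slot 3 push-rod cap stands at the same height as those of slots 1 and 2, so its roller is down.

**Other objects:** comparing side views from before and after shows only the cover, the carriage and the robot with its shadow changed.

**Checks that failed, disagreed or were close:**
- My first automatic cap-outline measurement was spoiled by the dark end-stop blocks, so the height check rests on edge readings instead.
- Those edge readings put the caps about 10 mm lower than the 147 mm given. I relied only on the comparison between slots.
- The cover sits about 2–3 mm deeper than the one in slot 1, which fits it resting against its end stop.
- Joint 2 read -0.38, the end of its range, during the retreat. I moved it back to -0.25 before handing in, but did not check whether it had passed the limit.

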